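# Stack a power module in the assembly nest and set the press stop

### The job

Get this power module ready for pressing: lay the heat sink in the black nest, fins down, then put the circuit board squarely on the middle of it with the transformer up, then set the steel shielding cover over the transformer so that it sits flat on the board, centred and square. Last of all, stand the thinner of the two steel stop blocks in the slot of the stop holder, centred and fully home on the slot's floor. Let go of each part before you fetch the next, and leave the other block, the spool, the jar and the dish where they stand.

Things in the scene. Friction and masses are not known exactly. Their poses are not given: they have to be found in the camera images.
- heat_sink: loose finned aluminium heat sink, 90 (x) x 56 (y) x 26 mm high, about 0.2 kg: a flat plate on top (white thermal pad, four screw holes) with seven fins 20 mm deep below, running along x; it stands on them. The side faces at y = -28 and +28 mm are flat and can be gripped. Origin: centre of its underside, z up
- board: loose brown circuit board, 90 (x) x 56 (y) x 4 mm, about 0.11 kg, lying flat with its parts up. In its middle, centred on the origin, stands a transformer (black core, yellow tape), 24 x 24 mm, 20 mm tall, its top 24 mm above the underside; it is the grip. Two small capacitors (8 mm dia., 12 mm tall) stand beside it at x = +18 mm, y = -5.5 and +5.5 mm. Origin: centre of its underside, z up
- cover: loose steel shielding cover, 70 (x) x 50 (y) x 30 mm high, about 0.09 kg: a box open below (walls 2.5 mm, top 3 mm, inside 65 x 45 x 27 mm), black vent slots across its top; it stands open side down. Origin: centre of its underside, z up
- thin_block: loose thin steel stop block, 14 (x, thickness) x 40 (y) x 50 mm high, about 0.2 kg, standing upright. Origin: centre of its underside, z up
- thick_block: the other steel stop block, 28 (x, thickness) x 40 (y) x 50 mm high, loose, standing upright; too thick for the slot, not used. Origin: centre of its underside, z up
- nest: fixed black assembly nest: plate 140 (x) x 108 (y) x 12 mm with four low aluminium L-shaped corners, 8 mm high, around a pocket of 106 (x) x 72 (y) mm centred on the plate; pocket floor 12 mm above the table; the pocket sides are open between the corners (for 66 mm along x, 40 mm along y). Origin: centre of its underside on the table, z up
- holder: fixed stop holder: grey plate 90 (x) x 84 (y) x 8 mm, on it two steel cheeks 30 mm long (y) with a slot 18 mm wide (x) between, open at both ends, centred. Slot floor 8 mm above the table; cheeks straight to 30 mm, then flaring to a mouth about 37 mm wide at 40 mm. A block stands in it thickness (x) across the slot, ends 5 mm beyond the cheeks. Origin: centre of its underside, z up
- spool: loose aluminium spool, 54 mm dia., 42 mm high, standing; bystander. Origin: centre of its underside, z up
- flux_jar: loose small closed jar, 48 mm dia., 45 mm high; bystander. Origin: centre of its underside, z up
- screw_cup: loose small white open dish, 52 mm dia., 34 mm high; bystander. Origin: centre of its underside, z up
There are look-alikes about, which are no part of the job. There is more than one size of the board; the job needs the middle-sized.

How it is judged:
By the outcome, as a careful person would: the job done as asked, in the order asked, and still so for the second after the job is handed in, with the robot touching nothing.
It also fails if it takes over 112 s, if anything falls off the work surface, if the arm or the gripper's body presses on something with over 40 N, if the wrist force passes 120 N, or if a joint passes its speed limit or range.

### The arm

A 6-joint arm with a two-finger parallel gripper is mounted at the origin on the work surface. World frame = base frame: x ahead of the robot, y to its left, z up, the work surface at z = 0. Lengths are in m, angles in rad, forces in N, time in s.
With the tool pointing down it reaches from about 0.425 to 0.95 m from the base axis. Payload 3.5 kg.
Tool frame: the origin (TCP) lies midway between the tips of the shut fingers; the grasp point (between the pads) lies 19 mm behind it; z points along the fingers, y is the line along which they close (so a half turn about z gives the same grasp; the last joint's range is limited). The gripper opens to 85 mm and grips with 20 to 120 N. Pads are 22 mm wide; open, the fingers measure 114 mm over their backs; the gripper's body (76 mm by 85 mm) begins 54 mm behind the grasp point. The pads swing forward as they close: fully open they stand 13 mm farther back than shut.
Start: joints at [-1.366, 0.286, 1.577, -0, 1.279, -0.15], TCP at [0.235, -0.633, 0.231] pointing down, gripper open.
Joint ranges: [-2.77, 2.77], [-0.9, 2.22], [0.21, 2.48], [-1.53, 4.67], [0.24, 2.81], [-2.84, 2.84]. Speed limits (rad/s): [2.79, 2.79, 3.14, 3.14, 3.14, 3.14].

### API

Orientations are given as a unit quaternion [x, y, z, w].
In Python, from plant import ctrl, cams, order gives the robot as it stands.
- The arm moves only by the tool move_arm, never from a script. Its argument "plan" is one flat list of numbers, 7 for each row, row after row: the shift along the world's x, y, z in mm, then the turn, a rotation vector about the world's x, y, z in degrees, then the finger opening in mm, from 0 to 85.4. A call has 1 to 12 rows; each row shifts and turns the commanded pose from where the row before left it; what a row does not reach is not made up. A row lasts 1/10 s, in which the tool goes at most 50 mm and 8.59 degrees, less where a joint would pass 70% of its speed; a pose out of reach is approached as far as the arm can. A call is refused whole if a number of a shift passes 50 or a number of a turn 8.59, either way. A call with a gripper value outside its range is refused whole. The fingers move at their own pace and stop on an object; "newtons" is the grip in N (left out, the last holds). Time passes only in rows, so rows that do not move let the fingers close. It gives the time, the measured TCP pose, the force, the opening and the grip force at its end, in the units of the state.
- ctrl.get_state(): the state, without advancing time (a new reading comes with each control period).
- cams.read_camera(name): name is "scene" or "side" or "wrist"; returns a dict with "color" (420x560x3 uint8, red, green, blue), "fov_y" (degrees; the focal length in pixels is half the picture's height over the tangent of half this angle, whatever the lens; pixels are square), "cx", "cy" (the principal point, pixels), "origin" and "orientation" of the camera in the world; the wrist camera has in their place "T_tool_cam" (4x4, takes a point from camera to tool coordinates, whose origin is the TCP and whose axes are the flange's). Camera axes: x right, y up, looking along -z (the intrinsics and any distortion apply to the point x, -y, -z); pixel columns grow to the right and rows downward; lengths in m; the calibration is good to about 2 mm. The wrist camera is an equidistant fisheye: a pixel r from the principal point sees the ray r / f radians off the axis. A picture is of the moment at which its call begins: read the wrist's pose just before it. There is no depth.
- order.sign_off(): hands the job in; it is judged then, once.
The state is a dict: "time": time; "qpos": joint angles; "dq": joint speeds; "joint_efforts": joint torques, N m; "eef_pos": TCP position; "tcp_rot": TCP orientation; "contact_force": force on the tool from outside, world axes, zero at the start; "wrist_torque": the same for the moment, N m; "opening": opening from 0.0 (shut) to 1.0 (fully open); "finger_force": force on a finger pad.
Only numpy, scipy, OpenCV 4.12 (cv2) and the standard library are available. Lean on these libraries where they do the work, as an engineer would, in place of code of your own. Each camera call takes 0.05 s, during which the arm holds its last target. There are 200 camera calls.

## Working session

There is one attempt and no reset: what is moved stays moved. The work goes in short steps, Python scripts to look and compute and a tool call to move; the robot and the scene stay as the last step left them, time stands still between calls to the robot, and variables do not carry over. Pictures are saved under pics/ and viewed, at most 14 in all, crops included, and the job is handed in when it is done.

Besides the shell and the picture viewer there is one more tool, called after "Emit:" as name(argument=value, ...) on one line, values as JSON. move_arm: Moves the arm, as the interface text tells. Its arguments: {"type":"object","properties":{"plan":{"type":"array","items":{"type":"number"}},"newtons":{"type":"number"}},"required":["plan"]}

```bash
ls; mkdir -p pics; python3 - <<'E'
from plant import ctrl,cams
import cv2,json
s=ctrl.get_state();print({k:(v.tolist() if hasattr(v,'tolist') else v) for k,v in s.items()})
for n in("scene","side","wrist"):
    r=cams.read_camera(n);print(n,{k:v for k,v in r.items() if k!="color"})
    cv2.imwrite(f"pics/{n}0.png",r["color"][:,:,::-1])
E
```

```text
pics
{'time': 0.0, 'qpos': [-1.365967342850274, 0.2871513344387518, 1.5781863338186675, 1.8652495233831683e-05, 1.2786020862437826, -0.15000263716995027], 'dq': [-0.0002586696324950034, -0.0007039452651415321, -0.0002993506138359853, -0.0006384452996803373, 0.0021681671666001455, 0.0002526322859803317], 'joint_efforts': [0.0014242890028981492, -40.59843063354492, -29.262131452560425, -1.4266568086895859e-05, 0.005857548530912027, 5.360714965263469e-06], 'eef_pos': [0.23441132738229278, -0.6322854728509719, 0.22995168389176987], 'tcp_rot': [0.9843028516674844, 0.17648376384107736, -2.324227235902026e-05, -0.001173353971265617], 'contact_force': [-0.38199836825428946, 0.5930489692494939, -0.35563250439114985], 'wrist_torque': [-0.012451278065100777, -0.042979571797614885, 0.02771828996674665], 'finger_force': 0.0, 'opening': 0.997304991336388}
scene {'fov_y': 57.7109886711486, 'cx': 278.84438275025377, 'cy': 211.68289211030955, 'origin': array([ 1.16090009, -0.07300616,  0.69600848]), 'orientation': array([0.29104106, 0.26169215, 0.59574843, 0.70135307])}
side {'fov_y': 46.61897255643957, 'cx': 282.17157539165754, 'cy': 221.5614291285462, 'origin': array([0.05277612, 0.75231365, 0.95405932]), 'orientation': array([-0.1027043 ,  0.36105315,  0.89594538, -0.23743278])}
wrist {'fov_y': 65.70646984690485, 'cx': 282.12217270007625, 'cy': 212.37583686603935, 'T_tool_cam': array([[ 9.18732134e-04,  9.58651005e-01,  2.84582864e-01,
         7.30167009e-02],
       [ 9.99999572e-01, -8.48640464e-04, -3.69599579e-04,
         9.93139729e-05],
       [-1.12808474e-04,  2.84583082e-01, -9.58651374e-01,
        -1.41587501e-01],
       [ 0.00000000e+00,  0.00000000e+00,  0.00000000e+00,
         1.00000000e+00]])}
```

View pics/scene0.png

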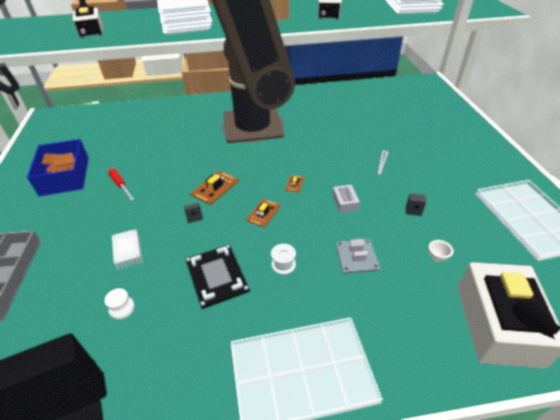

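View pics/side0.png

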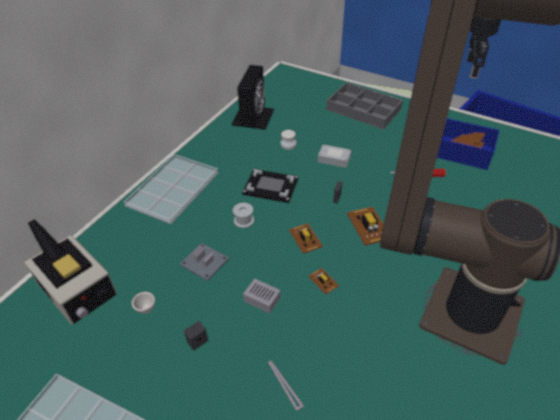

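Scene picture: the boards are at (215,186) large, (264,212) middle and (295,183) small. The heat sink is at (127,249), the cover at (346,197) and the nest at (217,275). The holder is at (358,255), with a block at (193,213) that is probably thin and one at (416,205) that is probably thick. The spool is at (284,259), the jar at (119,303) and the dish at (440,250).

The board could be mistaken for any of the three, and the block for either of the two. I'll measure rough positions and take close crops.

```bash
cat > h.py <<'E'
import numpy as np,cv2
from scipy.spatial.transform import Rotation as R
from plant import ctrl,cams
def look(n):
    s=ctrl.get_state(); r=cams.read_camera(n)
    f=210/np.tan(np.radians(r["fov_y"]/2)); c=np.array([r["cx"],r["cy"]])
    if n=="wrist":
        T=np.eye(4);T[:3,:3]=R.from_quat(s["tcp_rot"]).as_matrix();T[:3,3]=s["eef_pos"];T=T@r["T_tool_cam"]
        o,M=T[:3,3],T[:3,:3]
    else: o,M=np.array(r["origin"]),R.from_quat(r["orientation"]).as_matrix()
    return dict(img=r["color"][:,:,::-1].copy(),f=f,c=c,o=o,M=M,fish=n=="wrist")
def proj(v,P):
    p=(np.atleast_2d(P)-v["o"])@v["M"]; p=p*[1,-1,-1]
    if v["fish"]:
        h=np.hypot(p[:,0],p[:,1]); return v["c"]+v["f"]*(np.arctan2(h,p[:,2])/np.maximum(h,1e-9))[:,None]*p[:,:2]
    return v["c"]+v["f"]*p[:,:2]/p[:,2:]
def unproj(v,uv,z):
    d=(np.atleast_2d(uv)-v["c"])/v["f"]
    if v["fish"]:
        t=np.linalg.norm(d,axis=1,keepdims=True); d=np.c_[d/np.maximum(t,1e-9)*np.sin(t),np.cos(t)]
    else: d=np.c_[d,np.ones(len(d))]
    d=(d*[1,-1,-1])@v["M"].T
    return (v["o"]+d*((z-v["o"][2])/d[:,2:]))[:,:2]
E
python3 - <<'E'
from h import *
v=look("scene")
for n,uv,z in [("big",(215,186),.01),("mid",(264,212),.01),("small",(295,183),.01),("sink",(127,249),.02),("cover",(346,197),.02),("nest",(217,275),.01),("holder",(358,256),.008),("blkA",(193,213),.025),("blkB",(416,205),.025),("spool",(284,259),.02),("jar",(119,303),.02),("dish",(440,250),.02)]:
    print(n,unproj(v,uv,z).round(3))
a=v["img"][160:240,170:320];a=cv2.resize(a,None,fx=5,fy=5,interpolation=cv2.INTER_CUBIC)
b=v["img"][180:230,380:440]
cv2.imwrite("pics/c1.png",a)
E
```

```text
big [[ 0.321 -0.138]]
mid [[ 0.449 -0.016]]
small [[0.348 0.085]]
sink [[ 0.528 -0.349]]
cover [[0.441 0.205]]
nest [[ 0.631 -0.144]]
holder [[0.63 0.18]]
blkA [[ 0.437 -0.196]]
blkB [[0.507 0.37 ]]
spool [[0.62  0.009]]
jar [[ 0.677 -0.346]]
dish [[0.654 0.365]]
```

View pics/c1.png

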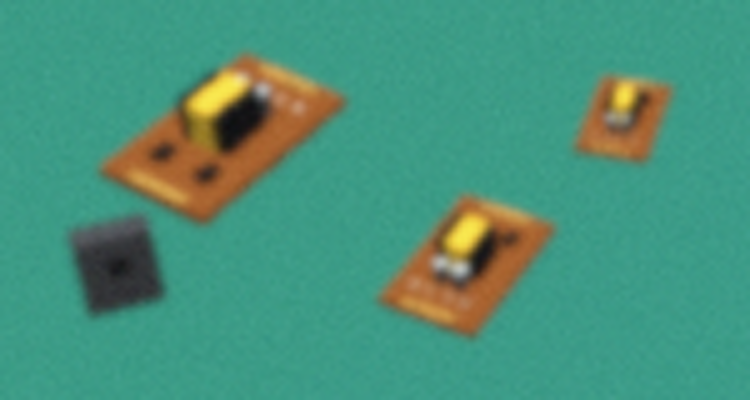

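The middle-sized board is at scene (264,212), with its transformer up and white capacitors on the near side. The block at (193,213) is seen broad face on. Next I'll go above the heat sink, after writing a silhouette fit.

Emit:
move_arm(plan=[33,31,0,0,0,0,85,33,31,0,0,0,0,85,33,31,0,0,0,0,85,33,31,0,0,0,0,85,33,31,0,0,0,0,85,33,31,0,0,0,0,85,33,31,0,0,0,0,85,33,31,0,0,0,0,85,30,33,0,0,0,0,85,0,0,0,0,0,0,85,0,0,0,0,0,0,85])

```text
time: 1.3
eef_pos: [0.529, -0.351, 0.231]
tcp_rot: [0.984, 0.178, -0.0, -0.0]
contact_force: [-0.4, 0.2, 0.1]
opening: 0.992
finger_force: 0.0
```

```bash
cat >> h.py <<'E'
from scipy.optimize import minimize
def box(x0,x1,y0,y1,z0,z1): return np.array([[x,y,z] for x in(x0,x1) for y in(y0,y1) for z in(z0,z1)])/1000.
def cb(x,y,h,z0=0): return box(-x/2,x/2,-y/2,y/2,z0,z0+h)
MOD=dict(sink=[cb(90,56,26)],board=[cb(90,56,4),cb(24,24,24),box(14,22,-9.5,9.5,0,16)],cover=[cb(70,50,30)],thin=[cb(14,40,50)],thick=[cb(28,40,50)],
 nest=[cb(140,108,12)],holder=[cb(90,84,8),box(-18,18,-15,15,8,40)])
def mask(v):
    hsv=cv2.cvtColor(v["img"],cv2.COLOR_BGR2HSV); H,S=hsv[...,0],hsv[...,1]
    return ~((H>70)&(H<92)&(S>90))
SS=4
def rend(v,mod,q,roi):
    u0,v0,w,h=roi; im=np.zeros((h*SS,w*SS),np.uint8); c,s=np.cos(q[2]),np.sin(q[2])
    z=q[3] if len(q)>3 else 0
    for b in mod:
        P=b@np.array([[c,s,0],[-s,c,0],[0,0,1]])+[q[0],q[1],z]
        uv=(proj(v,P)-[u0,v0]+.5)*SS-.5
        cv2.fillConvexPoly(im,cv2.convexHull((uv*16).round().astype(np.int32)),255,shift=4)
    return cv2.resize(im,(w,h),interpolation=cv2.INTER_AREA)/255.
def fit(v,name,x,y,yaws=None,z=0,half=None,m=None):
    mod=MOD[name]; u=proj(v,[x,y,z+.01])[0]
    r=np.linalg.norm(proj(v,[x+.0,y+.05,z+.01])[0]-u)/.05*(half or .085)
    u0,v0=np.maximum((u-r).astype(int),0); u1,v1=np.minimum((u+r).astype(int),[560,420])
    roi=(u0,v0,u1-u0,v1-v0); m=(mask(v) if m is None else m)
    n,l,st,ce=cv2.connectedComponentsWithStats(m.astype(np.uint8))
    sub=l[v0:v1,u0:u1]; cnt=np.bincount(sub[sub>0],minlength=n); 
    cc=[np.hypot(*(ce[i]-u)) if cnt[i]>.9*st[i][4] and st[i][4]>30 else 1e9 for i in range(n)]; cc[0]=1e9
    t=(sub==np.argmin(cc)).astype(np.uint8); cs,_=cv2.findContours(t,cv2.RETR_EXTERNAL,cv2.CHAIN_APPROX_NONE); cv2.drawContours(t,cs,-1,1,-1); t=t.astype(float)
    def cost(q): 
        a=rend(v,mod,[q[0]/100,q[1]/100,q[2],z],roi); return 1-np.minimum(a,t).sum()/np.maximum(a,t).sum()
    ctr=unproj(v,ce[np.argmin(cc)],z+.01)[0]; best=None
    for y0 in (np.arange(-90,90,15) if yaws is None else yaws):
        q0=np.r_[ctr*100,np.radians(y0)]
        o=minimize(cost,q0,method="Nelder-Mead",options=dict(initial_simplex=q0+np.array([[0,0,0],[1,0,0],[0,1,0],[0,0,.15]]),xatol=.005,fatol=1e-4))
        if best is None or o.fun<best.fun: best=o
    return best.x[0]*10,best.x[1]*10,np.degrees(best.x[2]),best.fun  # mm -> see below
E
sed -i 's/best.x\[0\]\*10,best.x\[1\]\*10/best.x[0]*10,best.x[1]*10/; s/  # mm.*//' h.py
python3 - <<'E'
from h import *
s=ctrl.get_state();print(s["time"],s["eef_pos"].round(4) if hasattr(s["eef_pos"],'round') else s["eef_pos"],s["tcp_rot"])
pts=dict(sink=(.528,-.349),board=(.449,-.016),cover=(.441,.205),nest=(.631,-.144),holder=(.63,.18),thin=(.437,-.196),thick=(.507,.37))
for c in("scene","side"):
    v=look(c)
    for n,p in pts.items():
        try: print(c,n,np.round(fit(v,n,*p),2), np.round(fit(v,'thick',*p),2) if n=='thin' else '')
        except Exception as e: print(c,n,e)
v=look("wrist");cv2.imwrite("pics/w1.png",v["img"]);
try: print(np.round(fit(v,"sink",.528,-.349),2))
except Exception as e: print(e)
E
```

```text
1.3 [ 0.529 -0.351  0.231] [ 9.84088399e-01  1.77679132e-01 -3.79879624e-04 -7.22856544e-05]
scene sink [ 5.1693e+02 -3.5430e+02  1.0940e+01  7.0000e-02] 
scene board [ 4.4147e+02 -1.7040e+01 -3.6360e+01  7.0000e-02] 
scene cover [4.3785e+02 2.0438e+02 4.0000e-01 5.0000e-02] 
scene nest [ 6.2184e+02 -1.4660e+02  1.3990e+01  9.0000e-02] 
scene holder [ 6.2368e+02  1.7953e+02 -3.9400e+00  4.0000e-02] 
scene thin [ 4.3390e+02 -1.9528e+02  1.0990e+01  1.8000e-01] [ 4.2722e+02 -1.9658e+02  8.7200e+00  3.1000e-01]
scene thick [ 5.0278e+02  3.6949e+02 -3.2370e+01  1.4000e-01] 
side sink [ 5.2203e+02 -3.5424e+02  9.9900e+00  1.0000e-01] 
side board [ 4.4267e+02 -1.9920e+01 -3.6090e+01  1.0000e-01] 
side cover [4.4014e+02 2.0160e+02 5.3000e-01 8.0000e-02] 
side nest [ 6.2552e+02 -1.5294e+02  1.5210e+01  7.0000e-02] 
side holder [ 6.2625e+02  1.7695e+02 -3.8600e+00  3.0000e-02] 
side thin [ 4.3618e+02 -1.9853e+02  1.5570e+01  1.5000e-01] [ 438.52 -199.3    22.17    0.47]
side thick [ 5.0494e+02  3.6723e+02 -2.5350e+01  8.0000e-02] 
[ 5.1989e+02 -3.5279e+02  1.1640e+01  3.0000e-02]
```

View pics/w1.png

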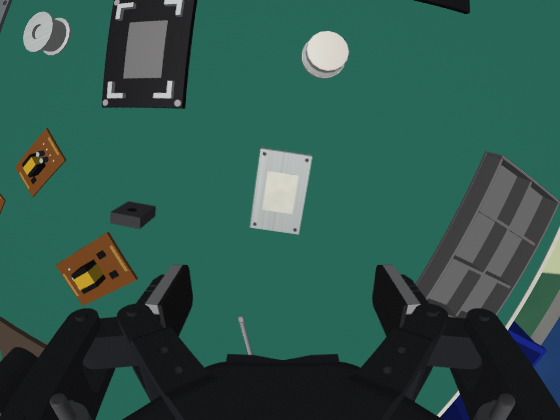

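Wrist picture: the heat sink is at (281,192), pad up. The nest is at (150,48), the middle board at (40,162), the big board at (97,268), the thin block at (133,213) and the jar at (325,52). The fits agree, so I'm going down over the sink.

Emit:
move_arm(plan=[-3,-1,-44,0,0,-4.4,85,-3,-1,-44,0,0,-4.4,85,-3,0,-43,0,0,0,85,0,0,0,0,0,0,85,0,0,0,0,0,0,85])

```text
time: 1.95
eef_pos: [0.5187, -0.3548, 0.1003]
tcp_rot: [0.995, 0.1, -0.0, -0.0]
contact_force: [0.4, -0.2, 1.4]
opening: 1.0
finger_force: 0.0
```

```bash
python3 - <<'E'
from h import *
s=ctrl.get_state();print(s["time"],s["eef_pos"],R.from_quat(s["tcp_rot"]).as_euler("zyx",degrees=True))
v=look("wrist");cv2.imwrite("pics/w2.png",v["img"]);
print(np.round(fit(v,"sink",.520,-.353,[10]),2))
E
```

```text
1.95 [ 0.51874134 -0.35478942  0.10032504] [-1.14292317e+01 -5.23040794e-02 -1.79949295e+02]
[ 5.2039e+02 -3.5273e+02  1.1530e+01  3.0000e-02]
```

Emit:
move_arm(plan=[1.5,2,-40,0,0,0,85,0,0,-40,0,0,0,85,0,0,-18,0,0,0,85,0,0,0,0,0,0,85], newtons=40)

```text
time: 2.4
eef_pos: [0.5205, -0.3517, 0.0015]
tcp_rot: [0.995, 0.1, -0.001, -0.001]
contact_force: [0.3, 0.6, 0.1]
opening: 0.991
finger_force: 0.0
```

Emit:
move_arm(plan=[0,0,0,0,0,0,50,0,0,0,0,0,0,50,0,0,0,0,0,0,50,0,0,0,0,0,0,50,0,0,0,0,0,0,50,0,0,0,0,0,0,50])

```text
time: 3.0
eef_pos: [0.5229, -0.3536, 0.0057]
tcp_rot: [0.995, 0.1, 0.002, 0.002]
contact_force: [-0.1, 0.4, 6.3]
opening: 0.642
finger_force: 45.1
```

Emit:
move_arm(plan=[0,0,20,0,0,0,50,0,0,45,0,0,0,50,0,0,45,0,0,0,50,0,0,45,0,0,0,50,20,40,0,0,0,0,50,20,40,0,0,0,0,50,0,0,0,0,0,0,50,0,0,0,0,0,0,50])

```text
time: 3.8
eef_pos: [0.5612, -0.271, 0.1575]
tcp_rot: [0.995, 0.102, -0.0, 0.0]
contact_force: [0.2, 0.0, -1.7]
opening: 0.648
finger_force: 44.2
```

```bash
python3 - <<'E'
from h import *
s=ctrl.get_state();print(s["time"],s["eef_pos"],R.from_quat(s["tcp_rot"]).as_euler("zyx",degrees=True),s["opening"])
v=look("wrist");cv2.imwrite("pics/w3.png",v["img"]);
print(np.round(fit(v,"nest",.624,-.15,[14],half=.12),2))
print(np.round(fit(v,"thin",.435,-.197,[13]),2))
E
```

```text
3.8 [ 0.56116677 -0.27097989  0.15754836] [-1.16647870e+01 -5.91417833e-03  1.79964342e+02] 0.6477637925344042
[ 6.2634e+02 -1.4485e+02  1.4490e+01  2.0000e-02]
[ 597.84 -264.29   13.      1.  ]
```

View pics/w3.png

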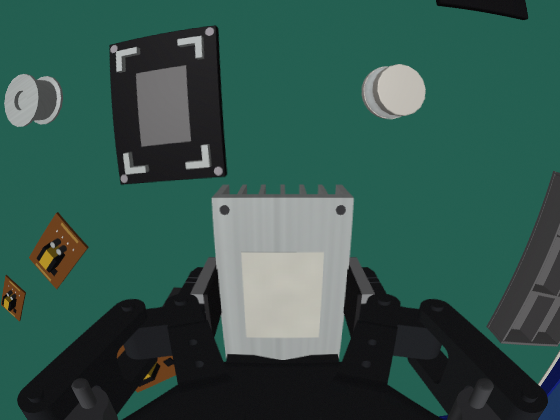

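Wrist picture: the sink is held square, its front plate edge running from (212,198) to (353,198). The nest is at (168,105) and the jar at (394,91). Next I'll find the sink's offset in the hand.

```bash
python3 - <<'E'
from h import *
v=look("wrist");s=ctrl.get_state();e=np.array(s["eef_pos"]);Rm=R.from_quat(s["tcp_rot"]).as_matrix()
p=unproj(v,[(212,198),(353,198)],e[2]+.0203)
q=(np.c_[p,[e[2]+.02]*2]-e)@Rm
print(p,q*1000,s["eef_pos"])
E
```

```text
[[ 0.59730491 -0.23645906]
 [ 0.6084021  -0.290405  ]] [[ 43.12089463 -27.97183909 -20.02475622]
 [ 43.22570949  27.103564   -20.00788132]] [ 0.56062973 -0.27248347  0.15725418]
```

Emit:
move_arm(plan=[22,42,0,0,0,1.4,50,22,42,0,0,0,1.4,50,23,42,0,0,0,0,50,0,0,-45,0,0,0,50,0,0,-45,0,0,0,50,0,0,-25,0,0,0,50,0,0,0,0,0,0,50,0,0,0,0,0,0,50])

```text
time: 4.7
eef_pos: [0.628, -0.1472, 0.0424]
tcp_rot: [0.992, 0.124, -0.0, -0.0]
contact_force: [0.2, 0.1, -1.0]
opening: 0.645
finger_force: 44.1
```

```bash
python3 - <<'E'
from h import *
v=look("wrist");s=ctrl.get_state();print(s["time"],s["eef_pos"],R.from_quat(s["tcp_rot"]).as_euler("zyx",degrees=True))
cv2.imwrite("pics/w4.png",v["img"])
E
```

```text
4.75 [ 0.6292149  -0.14746655  0.04415059] [-1.42507522e+01  1.63383726e-01  1.79930434e+02]
```

View pics/w4.png

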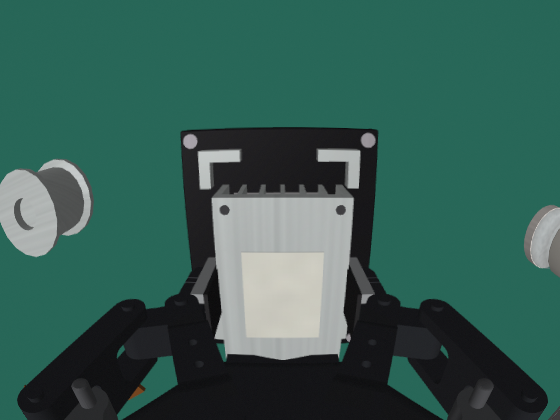

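The sink is held over the nest and nearly centred between the corners. The plate's front corners are at (181,132) and (378,130).

```bash
python3 - <<'E'
from h import *
v=look("wrist");s=ctrl.get_state();e=np.array(s["eef_pos"]);print(e)
p=unproj(v,[(181,132),(378,130)],.012)*1000;d=p[0]-p[1];m=p.mean(0);n=np.array([d[1],-d[0]])/np.linalg.norm(d)
print(p,np.linalg.norm(d),"yaw",np.degrees(np.arctan2(n[1],n[0])),"centre",m-70*n)
E
```

```text
[ 0.62978742 -0.14751174  0.04504348]
[[ 680.84296224  -77.45097495]
 [ 708.31926134 -181.38693421]] 107.50642138816845 yaw 14.807849694707448 centre [ 626.905925   -147.30942951]
```

Emit:
move_arm(plan=[-1,1,-12,0,0,0.4,50,0,0,-9,0,0,0,50,0,0,-3,0,0,0,50,0,0,-2,0,0,0,50,0,0,0,0,0,0,50])

```text
time: 5.3
eef_pos: [0.6266, -0.1448, 0.0178]
tcp_rot: [0.992, 0.128, -0.001, -0.0]
contact_force: [-5.6, 2.0, 7.1]
opening: 0.645
finger_force: 45.4
```

Emit:
move_arm(plan=[0,0,0,0,0,0,75,0,0,0,0,0,0,75,0,0,0,0,0,0,75,0,0,10,0,0,0,75,0,0,45,0,0,0,75,0,0,45,0,0,0,85,0,0,30,0,0,0,85,-20,20,30,0,0,0,85,-30,30,0,0,0,0,85,-15,15,0,0,0,0,85,0,0,0,0,0,0,85,0,0,0,0,0,0,85])

```text
time: 6.5
eef_pos: [0.5624, -0.0801, 0.1771]
tcp_rot: [0.992, 0.128, 0.001, 0.0]
contact_force: [0.3, 0.8, 0.6]
opening: 0.994
finger_force: 0.0
```

```bash
python3 - <<'E'
from h import *
s=ctrl.get_state();print(s["time"],s["eef_pos"],R.from_quat(s["tcp_rot"]).as_euler("zyx",degrees=True),s["opening"],s["contact_force"])
v=look("wrist");cv2.imwrite("pics/w5.png",v["img"]);
for a in([("nest",.626,-.147,[14])],[("board",.442,-.018,[-36,144])]):
    n,x,y,w=a[0];print(n,np.round(fit(v,n,x,y,w,half=.11),2))
hsv=cv2.cvtColor(v["img"],cv2.COLOR_BGR2HSV)
E
```

```text
6.5 [ 0.56240901 -0.0800507   0.17710719] [-1.47588048e+01  9.19563720e-02  1.79954770e+02] 0.9935410168730681 [0.32638331 0.80192612 0.62343108]
nest [ 6.2698e+02 -1.4655e+02  1.4610e+01  2.0000e-02]
board [520.01 -73.98  14.65   0.82]
```

View pics/w5.png

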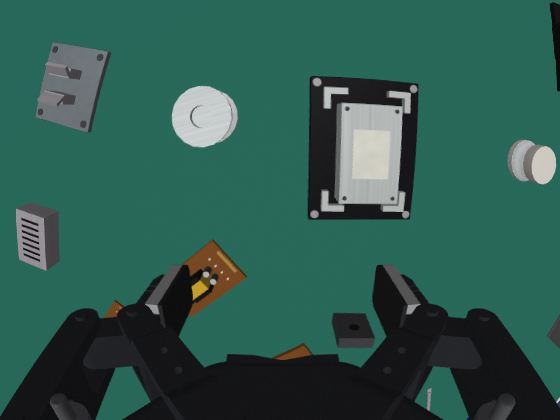

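The sink is in the nest, flat and inside the corners, its top centred near (368,153). The middle board, at (210,275), is hidden by a finger. The thin block is at (352,330), the cover at (38,237), the holder at (72,87) and the spool at (204,116). Next I'll go above the board and turn square to it.

```bash
cat >> h.py <<'E'
def rect(v,m,z,u):
    n,l,st,ce=cv2.connectedComponentsWithStats(m.astype(np.uint8)); k=l[int(u[1]),int(u[0])]
    cs,_=cv2.findContours((l==k).astype(np.uint8),cv2.RETR_EXTERNAL,cv2.CHAIN_APPROX_NONE)
    p=unproj(v,cs[0][:,0].astype(float),z)*1000
    return cv2.minAreaRect(p.astype(np.float32)), st[k]
E
python3 - <<'E'
from h import *
v=look("wrist")
g=cv2.cvtColor(v["img"],cv2.COLOR_BGR2GRAY).astype(int)
print(g[150,325:412:2])
for t in(110,130,150):
    m=cv2.morphologyEx((g>t).astype(np.uint8),cv2.MORPH_OPEN,np.ones((3,3)))
    print(t,rect(v,m,.038,(370,153)))
E
```

```text
[ 28  28  27  26  28  76  99 100 179 187 189 187 182 179 208 210 210 210
 208 207 208 208 206 207 206 207 208 207 207 206 206 205 186 179 181 181
 180 172  23  23  24  22  23  21]
110 (((619.7285766601562, -153.05377197265625), (103.19560241699219, 69.56352996826172), 15.299427032470703), array([ 338,  103,   71,  115, 6224], dtype=int32))
130 (((624.6212158203125, -145.09869384765625), (89.09530639648438, 56.09925079345703), 14.954432487487793), array([ 338,  103,   64,  101, 5873], dtype=int32))
150 (((624.4869995117188, -145.1282501220703), (88.822998046875, 55.634674072265625), 14.952191352844238), array([ 338,  104,   64,  100, 5803], dtype=int32))
```

Emit:
move_arm(plan=[-20,10,0,0,0,-8.5,85,-20,10,0,0,0,-8.5,85,-20,10,0,0,0,-8.5,85,-20,10,0,0,0,-8.5,85,-20,10,0,0,0,-8.5,85,-20,10,0,0,0,-8.4,85,0,0,0,0,0,0,85,0,0,0,0,0,0,85])

```text
time: 7.4
eef_pos: [0.443, -0.0206, 0.1767]
tcp_rot: [0.951, -0.31, 0.001, 0.0]
contact_force: [-0.3, 0.0, -0.3]
opening: 0.996
finger_force: 0.0
```

```bash
python3 - <<'E'
from h import *
s=ctrl.get_state();print(s["time"],s["eef_pos"],R.from_quat(s["tcp_rot"]).as_euler("zyx",degrees=True),s["opening"])
v=look("wrist");cv2.imwrite("pics/w6.png",v["img"]);
print(np.round(fit(v,"board",.442,-.018,[-36],half=.075),2))
hsv=cv2.cvtColor(v["img"],cv2.COLOR_BGR2HSV);m=(hsv[...,0]>20)&(hsv[...,0]<34)&(hsv[...,1]>150)&(hsv[...,2]>150)
u=proj(v,[.442,-.018,.024])[0];print(u,m[int(u[1]),int(u[0])]);
try: print(rect(v,m,.024,u))
except Exception as e: print(e)
E
```

```text
7.4 [ 0.44295221 -0.02059825  0.17673688] [3.60653699e+01 7.60251553e-02 1.79969368e+02] 0.996099218505355
[ 4.416e+02 -1.695e+01 -3.623e+01  2.000e-02]
[280.89314493 200.08024884] True
(((441.4198913574219, -17.105987548828125), (12.278999328613281, 23.181026458740234), 53.97451400756836), array([274, 189,  14,  25, 350], dtype=int32))
```

Emit:
move_arm(plan=[-1,2,-45,0,0,0,50,0,1,-45,0,0,0,50,0,0,-45,0,0,0,50,0,0,-25,0,0,0,50,0,0,-8,0,0,0,50,0,0,0,0,0,0,50], newtons=40)

```text
time: 8.05
eef_pos: [0.4412, -0.0173, 0.0075]
tcp_rot: [0.951, -0.31, -0.001, 0.0]
contact_force: [0.8, 0.2, 0.1]
opening: 0.588
finger_force: 0.0
```

Emit:
move_arm(plan=[0,0,0,0,0,0,18,0,0,0,0,0,0,18,0,0,0,0,0,0,18,0,0,0,0,0,0,18,0,0,0,0,0,0,18])

```text
time: 8.55
eef_pos: [0.4431, -0.0175, 0.0103]
tcp_rot: [0.951, -0.31, 0.002, -0.0]
contact_force: [0.4, -1.4, 6.6]
opening: 0.265
finger_force: 41.8
```

Emit:
move_arm(plan=[0,0,20,0,0,0,18,0,0,45,0,0,0,18,0,0,45,0,0,0,18,0,0,20,0,0,0,18,30,-21,0,0,0,8.5,18,30,-21,0,0,0,8.5,18,30,-21,0,0,0,8.5,18,30,-21,0,0,0,8.5,18,30,-21,0,0,0,8.5,18,30,-22,0,0,0,8.5,18,0,0,0,0,0,0,18,0,0,0,0,0,0,18])

```text
time: 9.75
eef_pos: [0.6205, -0.1439, 0.1374]
tcp_rot: [0.992, 0.128, -0.001, -0.001]
contact_force: [-0.8, 1.1, -2.4]
opening: 0.266
finger_force: 40.8
```

```bash
cat >> h.py <<'E'
def held(v,m,z,u):  # rect in tool frame (mm, deg)
    (c,sz,a),st=rect(v,m,z,u); s=ctrl.get_state(); e=np.array(s["eef_pos"])*1000; yaw=np.degrees(np.arctan2(*R.from_quat(s["tcp_rot"]).as_matrix()[[1,0],0]))
    print("rect",np.round(c,1),np.round(sz,1),round(a,2),"tcp",e.round(1),"yaw",round(yaw,2),"t",s["time"],st); return e,yaw
E
python3 - <<'E'
from h import *
v=look("wrist");cv2.imwrite("pics/w7.png",v["img"])
hsv=cv2.cvtColor(v["img"],cv2.COLOR_BGR2HSV);s=ctrl.get_state();e=np.array(s["eef_pos"])
m=(hsv[...,0]>4)&(hsv[...,0]<34)&(hsv[...,1]>100)&(hsv[...,2]>60)
Rm=R.from_quat(s["tcp_rot"]).as_matrix();u=proj(v,e+Rm@[.036,0,.0063])[0];print(u)
held(v,m,e[2]-.0063,u)
E
```

```text
[280.42179126 199.05306495]
rect [ 620.  -144.3] [90.1 55.7] 14.79 tcp [ 620.  -143.4  137.5] yaw 14.77 t 9.8 [  224   181   118   158 10969]
```

View pics/w7.png

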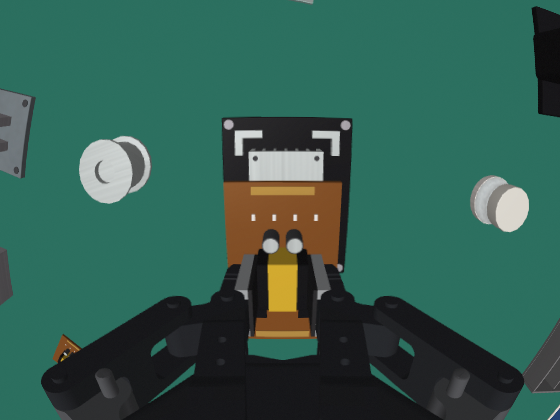

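The board is held level with its transformer up, and its front edge is at row 182. The sink's front edge shows behind it at row about 150. I'm going down to just above it.

Emit:
move_arm(plan=[2,0,-30,0,0,0.1,18,2,-1,-30,0,0,0,18,0.5,0,-18,0,0,0,18,0,0,0,0,0,0,18,0,0,0,0,0,0,18,0,0,0,0,0,0,18])

```text
time: 10.4
eef_pos: [0.6267, -0.1452, 0.0625]
tcp_rot: [0.992, 0.13, 0.001, 0.001]
contact_force: [-0.3, -0.2, -0.5]
opening: 0.268
finger_force: 40.8
```

```bash
python3 - <<'E'
from h import *
v=look("wrist");cv2.imwrite("pics/w8.png",v["img"])
hsv=cv2.cvtColor(v["img"],cv2.COLOR_BGR2HSV);s=ctrl.get_state();e=np.array(s["eef_pos"])
m=(hsv[...,0]>4)&(hsv[...,0]<34)&(hsv[...,1]>100)&(hsv[...,2]>60)
Rm=R.from_quat(s["tcp_rot"]).as_matrix();u=proj(v,e+Rm@[.036,0,.0063])[0]
held(v,m,e[2]-.0063,u)
a=cv2.resize(v["img"][120:290,190:380],None,fx=4,fy=4,interpolation=cv2.INTER_CUBIC)[:600];cv2.imwrite("pics/c8.png",a[:, :760])
E
```

```text
rect [ 626.2 -145.4] [89.9 56. ] 14.96 tcp [ 626.8 -145.3   62.6] yaw 14.93 t 10.45 [  223   181   119   158 11016]
```

View pics/c8.png

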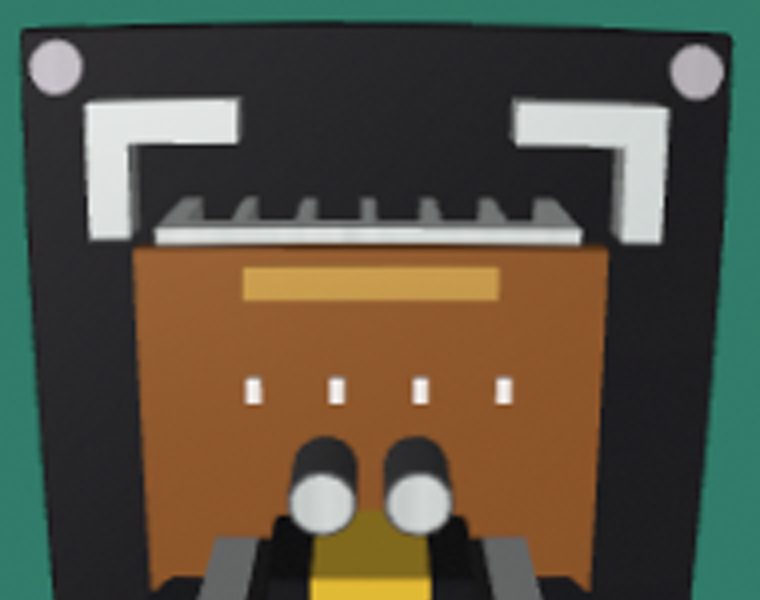

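```bash
python3 - <<'E'
from h import *
v=look("wrist");s=ctrl.get_state();print(np.array(s["eef_pos"]).round(4))
a=np.radians(14.95);M=np.array([[np.cos(a),-np.sin(a)],[np.sin(a),np.cos(a)]])
for z in(.038,.032,.012):
    print(z,[((proj(v,np.r_[np.array([.6245,-.1451])+M@[.045,y],z])[0]-[190,120]+.5)*4).round(1) for y in(.028,-.028)])
print([((proj(v,np.r_[np.array([.627,-.1470])+M@[.07,y],.012])[0]-[190,120]+.5)*4).round(1) for y in(.054,-.054)])
g=cv2.cvtColor(v["img"],cv2.COLOR_BGR2GRAY);print(g[165:186,282],g[165:186,250]); print(g[177,222:236],g[177,330:344])
E
```

```text
[ 0.6267 -0.1453  0.0624]
0.038 [array([149.6, 231.5]), array([577.5, 231.4])]
0.032 [array([156.8, 223.7]), array([570.6, 223.6])]
0.012 [array([177.7, 200.9]), array([550.4, 200.8])]
[array([19.7, 27.4]), array([740.1,  28.8])]
[ 37  36  36  37  71 112 116 115 115 114 116 118 194 220 220 179  54  80
 104 104 105] [ 39  40  41  40  56  91 113 114 114 114 113 114 208 218 218 181  75  92
 107 107 107]
[135  86  63  40  41  41  95 172 193 195 198 201 203 205] [175 176 176 155 144  45  31  31  31  31  30  32  72 117]
```

Emit:
move_arm(plan=[-1,0,-6,0,0,0,18,0,0,-5,0,0,0,18,0,0,-2,0,0,0,18,0,0,-1,0,0,0,18,0,0,0,0,0,0,18,0,0,0,0,0,0,18])

```text
time: 11.1
eef_pos: [0.6246, -0.1451, 0.0484]
tcp_rot: [0.992, 0.13, -0.001, -0.0]
contact_force: [-4.9, 1.0, 8.6]
opening: 0.265
finger_force: 42.1
```

Emit:
move_arm(plan=[0,0,0,0,0,0,45,0,0,0,0,0,0,45,0,0,0,0,0,0,45,0,0,8,0,0,0,45,0,0,45,0,0,0,45,0,0,45,0,0,0,45,0,0,20,0,0,0,85,0,0,0,0,0,0,85,0,0,0,0,0,0,85])

```text
time: 12.0
eef_pos: [0.6244, -0.1449, 0.1644]
tcp_rot: [0.992, 0.13, 0.0, 0.0]
contact_force: [-0.1, 0.6, 0.3]
opening: 0.992
finger_force: 0.0
```

```bash
python3 - <<'E'
from h import *
v=look("wrist");cv2.imwrite("pics/w9.png",v["img"])
hsv=cv2.cvtColor(v["img"],cv2.COLOR_BGR2HSV)
m=(hsv[...,0]>4)&(hsv[...,0]<34)&(hsv[...,1]>100)&(hsv[...,2]>60)
u=proj(v,[.6245+.035,-.1451+.009,.042])[0];held(v,m,.042,u)
# silhouette of sink+board vs nest: print sink remnants
a=np.radians(14.95);M=np.array([[np.cos(a),-np.sin(a)],[np.sin(a),np.cos(a)]])
c=cv2.resize(v["img"][100:250,200:360],None,fx=4,fy=4,interpolation=cv2.INTER_CUBIC);cv2.imwrite("pics/c9.png",c)
E
```

```text
rect [ 623.4 -145.5] [89.3 56.6] 14.99 tcp [ 623.6 -144.6  162.8] yaw 14.93 t 12.05 [ 249  155   68  102 5946]
```

View pics/c9.png

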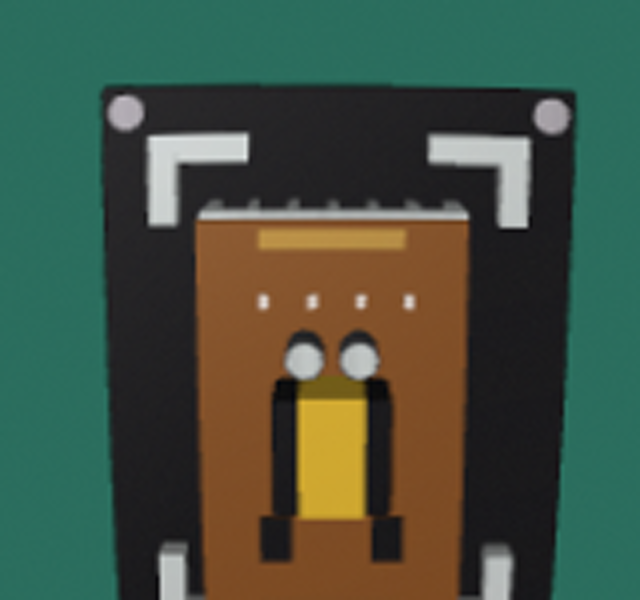

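The board lies flat on the sink. A thin strip of sink, about 1 mm, shows at the front edge (crop rows 212-220), and it is centred sideways, which is good enough. Next is the cover.

Emit:
move_arm(plan=[-20,39,5,0,0,-7.2,85,-20,39,5,0,0,-7.2,85,-20,39,0,0,0,0,85,-20,39,0,0,0,0,85,-20,39,0,0,0,0,85,-21,39,0,0,0,0,85,-21,39,0,0,0,0,85,-21,38,0,0,0,0,85,-21,38,0,0,0,0,85,0,0,0,0,0,0,85,0,0,0,0,0,0,85])

```text
time: 13.15
eef_pos: [0.4391, 0.2044, 0.1724]
tcp_rot: [1.0, 0.006, -0.002, 0.001]
contact_force: [0.6, -0.2, 0.6]
opening: 0.991
finger_force: 0.0
```

```bash
python3 - <<'E'
from h import *
s=ctrl.get_state();print(s["time"],s["eef_pos"],R.from_quat(s["tcp_rot"]).as_euler("zyx",degrees=True))
v=look("wrist");cv2.imwrite("pics/w10.png",v["img"]);
print(np.round(fit(v,"cover",.439,.204,[0],half=.07),2))
E
```

```text
13.15 [0.43909072 0.20437878 0.17243424] [ -0.67115697  -0.18512918 179.92982606]
[4.3884e+02 2.0368e+02 6.4000e-01 1.0000e-02]
```

Emit:
move_arm(plan=[0,-0.5,-45,0,0,0,75,0,0,-45,0,0,0,75,0,0,-45,0,0,0,75,0,0,-25,0,0,0,75,0,0,-8,0,0,0,75,0,0,0,0,0,0,75], newtons=30)

```text
time: 13.8
eef_pos: [0.4401, 0.2023, 0.005]
tcp_rot: [1.0, 0.004, -0.002, 0.0]
contact_force: [-0.3, 0.2, -0.2]
opening: 0.875
finger_force: 0.0
```

Emit:
move_arm(plan=[0,0,0,0,0,0,44,0,0,0,0,0,0,44,0,0,0,0,0,0,44,0,0,0,0,0,0,44,0,0,0,0,0,0,44])

```text
time: 14.3
eef_pos: [0.4425, 0.2039, 0.0084]
tcp_rot: [1.0, 0.005, 0.002, -0.0]
contact_force: [0.4, -1.5, 5.9]
opening: 0.579
finger_force: 32.9
```

Emit:
move_arm(plan=[0,0,20,0,0,0,44,0,0,45,0,0,0,44,0,0,45,0,0,0,44,10,-20,25,0,0,0,44])

```text
time: 14.7
eef_pos: [0.4511, 0.1851, 0.1452]
tcp_rot: [1.0, 0.006, 0.002, -0.001]
contact_force: [0.9, 0.5, -1.1]
opening: 0.577
finger_force: 32.1
```

Emit:
move_arm(plan=[20,-39,0,0,0,0,44,20,-39,0,0,0,0,44,20,-39,0,0,0,0,44,20,-39,0,0,0,7.2,44,20,-39,0,0,0,7.2,44,21,-39,0,0,0,0,44,21,-39,0,0,0,0,44,21,-38,0,0,0,0,44,10,-18,0,0,0,0,44,0,0,0,0,0,0,44,0,0,0,0,0,0,44])

```text
time: 15.8
eef_pos: [0.6229, -0.1452, 0.1408]
tcp_rot: [0.992, 0.13, -0.001, -0.001]
contact_force: [0.0, 0.6, -0.7]
opening: 0.576
finger_force: 32.0
```

```bash
python3 - <<'E'
from h import *
v=look("wrist");cv2.imwrite("pics/w11.png",v["img"]);s=ctrl.get_state()
print(s["time"],s["eef_pos"],s["opening"],R.from_quat(s["tcp_rot"]).as_euler("zyx",degrees=True))
E
```

```text
15.85 [ 0.6227738  -0.14445323  0.14083959] 0.5766822188561933 [-1.49504611e+01 -7.67400037e-02 -1.79942661e+02]
```

View pics/w11.png

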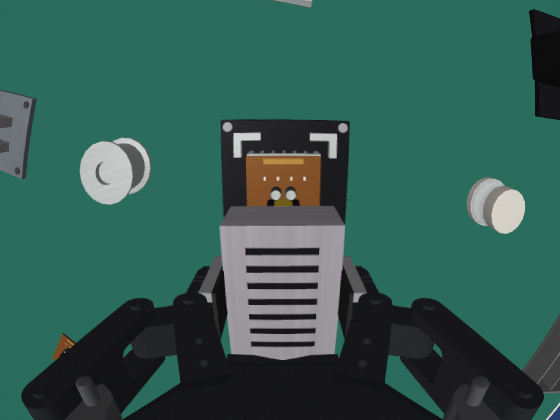

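The cover is held square, its front top edge at row 224 and its lower front edge at row 207 (columns 229-337). The board's front edge is at row 154. I'll lower it to just above the transformer and compare.

Emit:
move_arm(plan=[0,0,-30,0,0,0,44,0.5,0,-25,0,0,0,44,0,0,0,0,0,0,44,0,0,0,0,0,0,44,0,0,0,0,0,0,44])

```text
time: 16.35
eef_pos: [0.625, -0.1452, 0.0883]
tcp_rot: [0.991, 0.13, 0.001, 0.001]
contact_force: [0.4, -0.6, -0.9]
opening: 0.58
finger_force: 32.0
```

```bash
python3 - <<'E'
from h import *
v=look("wrist");cv2.imwrite("pics/w12.png",v["img"]);s=ctrl.get_state()
print(s["time"],s["eef_pos"],R.from_quat(s["tcp_rot"]).as_euler("zyx",degrees=True))
c=cv2.resize(v["img"][110:260,190:380],None,fx=4,fy=4,interpolation=cv2.INTER_CUBIC);cv2.imwrite("pics/c12.png",c)
g=cv2.cvtColor(v["img"],cv2.COLOR_BGR2GRAY);print(g[135:235,282]); 
E
```

```text
16.4 [ 0.62518666 -0.14542446  0.088559  ] [-14.96638076   0.18584172 179.92455633]
[ 36  35  35  35  35  36  35  36  35  34  35  34  34  35  34  33  35  32
  34  34  34  34  33  33  34  33  76 101 105 104 105 126 193 171  86  94
  98  96 132 148 148 149 148 147 146  95  96  96  96  95  95  95  95  95
  95  95  94  94  93  94  94  93  93  93  93  93  93  92  92  92  91  89
  89  89  90  89  87  87  88  90  88  87  88  89  90  90  91  91  91  90
 103 163 163 162 162 163 163 163 163 162]
```

View pics/c12.png

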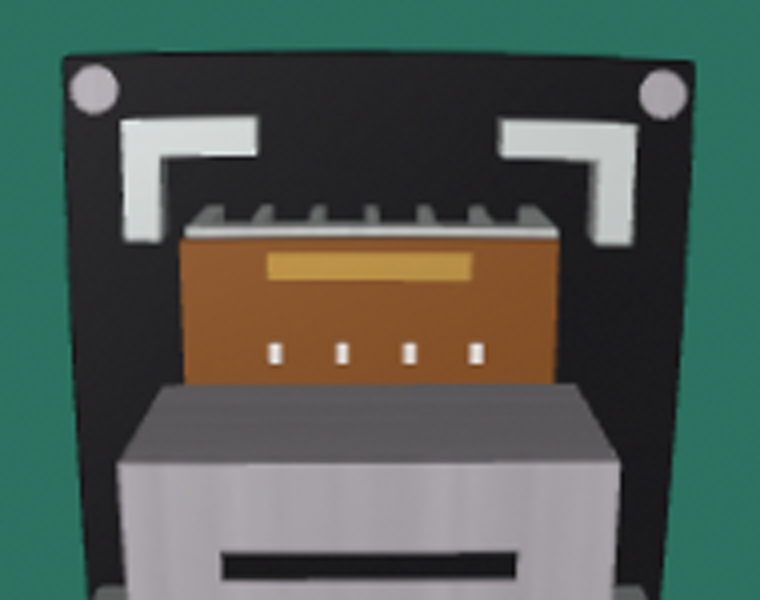

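```bash
python3 - <<'E'
from h import *
v=look("wrist");s=ctrl.get_state();e=np.array(s["eef_pos"]);print(e.round(4))
a=np.radians(14.96);x=np.array([np.cos(a),np.sin(a)]);y=np.array([-x[1],x[0]])
def f(n,uv,z,L):
    p=unproj(v,np.array(uv)/4-.5+[190,110.],z)*1000;d=p[0]-p[1];m=p.mean(0)-L*x
    print(n,"len",np.linalg.norm(d).round(1),"yaw",np.degrees(np.arctan2(-d[0],d[1])).round(2),"ctr",m.round(1),"tool-x,y rel tcp",((m-e[:2]*1000)@x).round(2),((m-e[:2]*1000)@y).round(2))
f("top",[(117,463),(621,463)],e[2]+.0216,35)
f("bot",[(164,385),(576,384)],e[2]-.0084,35)
f("board",[(180,240),(559,239)],.042,45)
f("sink",[(184,228),(558,228)],.038,45)
E
```

```text
[ 0.6251 -0.1455  0.0885]
top len 49.8 yaw 14.98 ctr [ 622.2 -146.1] tool-x,y rel tcp -2.95 0.22
bot len 49.7 yaw 15.13 ctr [ 622.2 -146.3] tool-x,y rel tcp -3.06 0.06
board len 55.8 yaw 15.15 ctr [ 623.9 -145.8] tool-x,y rel tcp -1.27 0.07
sink len 56.1 yaw 15.0 ctr [ 625.1 -145.7] tool-x,y rel tcp -0.14 -0.16
```

Emit:
move_arm(plan=[2.2,0.5,-12,0,0,0,44,0,0,-12,0,0,0,44,0,0,-7,0,0,0,44,0,0,-4,0,0,0,44,0,0,-2,0,0,0,44,0,0,0,0,0,0,44,0,0,0,0,0,0,44])

```text
time: 17.15
eef_pos: [0.6257, -0.1448, 0.0505]
tcp_rot: [0.992, 0.13, -0.001, -0.0]
contact_force: [-5.4, 1.3, 7.6]
opening: 0.579
finger_force: 33.0
```

Emit:
move_arm(plan=[0.6,0.2,0.8,0,0,0,44,0.6,0.2,0,0,0,0,44,0,0,0,0,0,0,44,0,0,0,0,0,0,44])

```text
time: 17.55
eef_pos: [0.6274, -0.1448, 0.0505]
tcp_rot: [0.992, 0.13, -0.0, 0.0]
contact_force: [-3.5, -0.0, 5.9]
opening: 0.578
finger_force: 32.6
```

```bash
python3 - <<'E'
from h import *
v=look("wrist");cv2.imwrite("pics/w13.png",v["img"]);s=ctrl.get_state();e=np.array(s["eef_pos"]);print(e.round(4),s["contact_force"])
g=cv2.cvtColor(v["img"],cv2.COLOR_BGR2GRAY);print(list(zip(range(150,235),g[150:235,260])))
E
```

```text
[ 0.6274 -0.1448  0.0504] [-4.26233568 -0.24902861  5.60862151]
[(150, np.uint8(38)), (151, np.uint8(37)), (152, np.uint8(37)), (153, np.uint8(36)), (154, np.uint8(37)), (155, np.uint8(37)), (156, np.uint8(38)), (157, np.uint8(37)), (158, np.uint8(37)), (159, np.uint8(36)), (160, np.uint8(36)), (161, np.uint8(36)), (162, np.uint8(37)), (163, np.uint8(35)), (164, np.uint8(37)), (165, np.uint8(35)), (166, np.uint8(36)), (167, np.uint8(36)), (168, np.uint8(36)), (169, np.uint8(36)), (170, np.uint8(36)), (171, np.uint8(35)), (172, np.uint8(37)), (173, np.uint8(35)), (174, np.uint8(35)), (175, np.uint8(35)), (176, np.uint8(35)), (177, np.uint8(35)), (178, np.uint8(35)), (179, np.uint8(35)), (180, np.uint8(70)), (181, np.uint8(109)), (182, np.uint8(110)), (183, np.uint8(207)), (184, np.uint8(207)), (185, np.uint8(89)), (186, np.uint8(52)), (187, np.uint8(100)), (188, np.uint8(99)), (189, np.uint8(99)), (190, np.uint8(100)), (191, np.uint8(123)), (192, np.uint8(152)), (193, np.uint8(152)), (194, np.uint8(152)), (195, np.uint8(152)), (196, np.uint8(151)), (197, np.uint8(150)), (198, np.uint8(149)), (199, np.uint8(133)), (200, np.uint8(97)), (201, np.uint8(98)), (202, np.uint8(97)), (203, np.uint8(96)), (204, np.uint8(98)), (205, np.uint8(97)), (206, np.uint8(92)), (207, np.uint8(93)), (208, np.uint8(92)), (209, np.uint8(94)), (210, np.uint8(94)), (211, np.uint8(90)), (212, np.uint8(90)), (213, np.uint8(91)), (214, np.uint8(93)), (215, np.uint8(92)), (216, np.uint8(91)), (217, np.uint8(92)), (218, np.uint8(92)), (219, np.uint8(93)), (220, np.uint8(92)), (221, np.uint8(94)), (222, np.uint8(94)), (223, np.uint8(95)), (224, np.uint8(92)), (225, np.uint8(103)), (226, np.uint8(153)), (227, np.uint8(169)), (228, np.uint8(169)), (229, np.uint8(168)), (230, np.uint8(168)), (231, np.uint8(167)), (232, np.uint8(168)), (233, np.uint8(168)), (234, np.uint8(168))]
```

```bash
python3 - <<'E'
from h import *
v=look("wrist");a=np.radians(14.96);x=np.array([np.cos(a),np.sin(a)])
s=ctrl.get_state();e=np.array(s["eef_pos"])
for n,r,z,L in(("sink",182.5,.038,45),("board",186.5,.042,45),("coverbot",205.7,.042,35),("covertop",225,.072,35)):
    p=unproj(v,[(260,r)],z)[0]-e[:2]; print(n,(p*1000@x-L).round(2))
c=v["img"];hsv=cv2.cvtColor(c,cv2.COLOR_BGR2HSV);print(hsv[200:212,250,0],hsv[200:212,250,1])
E
```

```text
sink -2.66
board -3.79
coverbot -3.19
covertop -2.75
[ 13  13  14  13  14  13  11 150 150 150 150 150] [171 172 174 172 174 161  50   5   5   5   8   5]
```

The cover is centred on the board to within about 0.5 mm, so I'm releasing it.

Emit:
move_arm(plan=[0,0,0,0,0,0,68,0,0,0,0,0,0,68,0,0,0,0,0,0,68,0,0,10,0,0,0,68,0,0,45,0,0,0,68,0,0,45,0,0,0,85,0,0,25,0,0,0,85,0,0,0,0,0,0,85,0,0,0,0,0,0,85])

```text
time: 18.55
eef_pos: [0.6277, -0.1446, 0.176]
tcp_rot: [0.992, 0.13, 0.001, 0.0]
contact_force: [-0.1, -0.4, -0.8]
opening: 0.994
finger_force: 0.0
```

```bash
python3 - <<'E'
from h import *
v=look("wrist");cv2.imwrite("pics/w14.png",v["img"]);s=ctrl.get_state();print(s["time"],s["eef_pos"])
c=cv2.resize(v["img"][90:290,190:380],None,fx=3,fy=3,interpolation=cv2.INTER_CUBIC);cv2.imwrite("pics/c14.png",c)
w=look("scene");cv2.imwrite("pics/s14.png",w["img"])
for n,z in(("sink",.012),("cover",.042)): pass
E
```

```text
18.6 [ 0.6268063  -0.14425044  0.17422854]
```

View pics/c14.png

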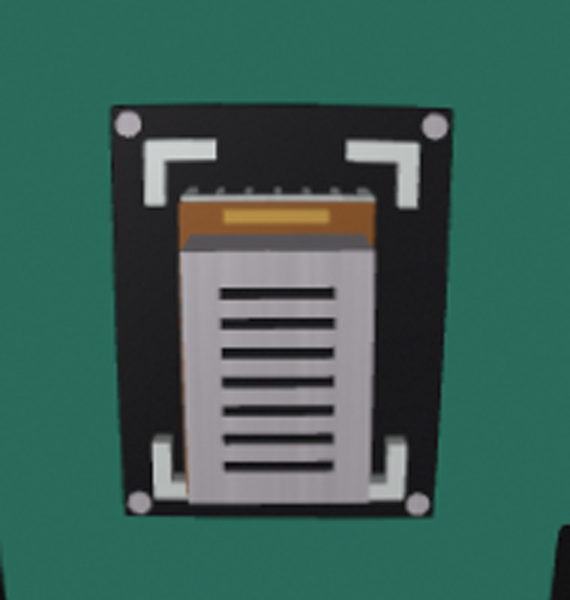

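The cover sits flat, square and centred on the board and sink (crop centre (278,370)). Next is the thin block.

Emit:
move_arm(plan=[-38,-10,0,0,0,0,85,-38,-11,0,0,0,0,85,-38,-10,0,0,0,0,85,-39,-11,0,0,0,0,85,-39,-11,0,0,0,0,85,0,0,0,0,0,0,85,0,0,0,0,0,0,85])

```text
time: 19.35
eef_pos: [0.4344, -0.1973, 0.1737]
tcp_rot: [0.992, 0.129, -0.001, -0.001]
contact_force: [0.8, -0.7, 0.2]
opening: 0.996
finger_force: 0.0
```

```bash
python3 - <<'E'
from h import *
s=ctrl.get_state();print(s["time"],s["eef_pos"],R.from_quat(s["tcp_rot"]).as_euler("zyx",degrees=True))
v=look("wrist");cv2.imwrite("pics/w15.png",v["img"]);
for n in("thin","thick"): print(n,np.round(fit(v,n,.435,-.197,[0,13,25],half=.06),2))
E
```

```text
19.35 [ 0.4344384  -0.19728067  0.17371158] [-1.48345641e+01 -8.74675088e-02 -1.79908261e+02]
thin [ 4.3570e+02 -1.9547e+02  1.0500e+01  7.0000e-02]
thick [ 4.3921e+02 -1.9515e+02 -3.2100e+00  3.9000e-01]
```

Emit:
move_arm(plan=[1.3,1.8,-40,0,0,-4.3,85,0,0,-45,0,0,0,80,0,0,-45,0,0,0,70,0,0,-28,0,0,0,65,0,0,0,0,0,0,65,0,0,0,0,0,0,65], newtons=60)

```text
time: 20.0
eef_pos: [0.4375, -0.1955, 0.017]
tcp_rot: [0.996, 0.093, -0.0, -0.0]
contact_force: [-0.1, -0.0, 1.1]
opening: 0.76
finger_force: 0.0
```

```bash
python3 - <<'E'
from h import *
s=ctrl.get_state();print(s["time"],s["eef_pos"],R.from_quat(s["tcp_rot"]).as_euler("zyx",degrees=True))
v=look("wrist");cv2.imwrite("pics/w16.png",v["img"]);
e=np.array(s["eef_pos"]);m=~mask(v)
g=v["img"][150:300,200:360]; g=cv2.cvtColor(g,cv2.COLOR_BGR2GRAY);print(g[:,80][::2])
E
```

```text
20.0 [ 0.43754811 -0.19550674  0.0169949 ] [-1.06880366e+01 -3.86231266e-02 -1.79961649e+02]
[90 90 90 91 90 90 90 90 90 90 90 91 90 91 90 90 90 90 91 90 91 90 91 90
 90 90 90 90 90 91 91 90 90 90 91 90 90 90 91 90 90 90 90 90 90 91 89 89
 89 90 79 37 36 37 38 35 36 37 37 37 15 15 11 12 15 14 29 37 39 38 39 39
 38 38 40]
```

Emit:
move_arm(plan=[0,0,0,0,0,0,35,0,0,0,0,0,0,35,0,0,0,0,0,0,35,0,0,0,0,0,0,35,0,0,0,0,0,0,35])

```text
time: 20.55
eef_pos: [0.4384, -0.1967, 0.0194]
tcp_rot: [0.996, 0.092, 0.002, 0.001]
contact_force: [-0.3, 0.6, 6.3]
opening: 0.454
finger_force: 61.4
```

Emit:
move_arm(plan=[0,0,20,0,0,0,35,0,0,45,0,0,0,35,0,0,45,0,0,0,35,5,15,25,0,0,0,35])

```text
time: 20.95
eef_pos: [0.4429, -0.1826, 0.1565]
tcp_rot: [0.996, 0.092, 0.002, 0.002]
contact_force: [0.6, -0.1, -2.2]
opening: 0.459
finger_force: 60.9
```

Emit:
move_arm(plan=[11,40,0,0,0,0,35,11,40,0,0,0,0,35,11,40,0,0,0,0,35,11,40,0,0,0,-7.2,35,11,40,0,0,0,-7.2,35,11,40,0,0,0,0,35,11,40,0,0,0,0,35,11,40,0,0,0,0,35,10,38,0,0,0,0,35,0,0,0,0,0,0,35,0,0,0,0,0,0,35])

```text
time: 22.05
eef_pos: [0.5391, 0.1778, 0.1517]
tcp_rot: [0.999, -0.032, -0.0, 0.0]
contact_force: [-0.1, -0.4, -1.7]
opening: 0.458
finger_force: 61.2
```

```bash
python3 - <<'E'
from h import *
s=ctrl.get_state();print(s["time"],s["eef_pos"],R.from_quat(s["tcp_rot"]).as_euler("zyx",degrees=True),s["opening"])
v=look("wrist");cv2.imwrite("pics/w17.png",v["img"]);
print(np.round(fit(v,"holder",.625,.178,[-4],half=.08),2))
E
```

```text
22.05 [0.53914788 0.17780204 0.15174548] [ 3.65493539e+00 -5.01588254e-02  1.79960290e+02] 0.45816263333176566
[ 6.2520e+02  1.7959e+02 -3.8600e+00  1.0000e-02]
```

```bash
python3 - <<'E'
from h import *
v=look("wrist");s=ctrl.get_state();e=np.array(s["eef_pos"]);Rm=R.from_quat(s["tcp_rot"]).as_matrix()
# predicted block (centre at tool x=-2.7) edges
for zz,n in((.0194,"bottom"),(-.0306,"top")):
    for xx in(.0043,-.0097):
        print(n,xx,proj(v,e+Rm@[xx,0,zz])[0].round(1),proj(v,e+Rm@[xx,.02,zz])[0].round(1))
g=cv2.cvtColor(v["img"],cv2.COLOR_BGR2GRAY)
for c in(260,300): print(c,g[225:360,c].tolist())
E
```

```text
bottom 0.0043 [283.3 249.6] [320.4 249.5]
bottom -0.0097 [283.2 272.8] [319.2 272.5]
top 0.0043 [283.8 298.7] [333.8 298. ]
top -0.0097 [283.7 326.7] [331.3 325.9]
260 [90, 90, 90, 90, 90, 90, 90, 90, 90, 91, 90, 90, 91, 90, 90, 90, 90, 90, 90, 90, 90, 90, 90, 90, 79, 45, 34, 35, 36, 35, 34, 34, 35, 35, 35, 35, 34, 34, 35, 34, 34, 34, 35, 34, 34, 34, 33, 35, 34, 36, 34, 34, 34, 35, 34, 36, 35, 35, 36, 36, 36, 35, 35, 35, 35, 35, 36, 35, 35, 37, 37, 44, 58, 63, 66, 67, 66, 66, 67, 67, 68, 68, 68, 69, 69, 69, 68, 68, 68, 67, 67, 66, 67, 67, 67, 67, 67, 67, 64, 78, 90, 90, 89, 90, 90, 90, 90, 89, 89, 90, 90, 90, 91, 90, 89, 90, 90, 90, 90, 91, 90, 90, 90, 90, 90, 89, 89, 90, 90, 90, 84, 51, 23, 23, 23]
300 [90, 90, 90, 90, 90, 90, 91, 90, 90, 90, 90, 90, 90, 90, 90, 90, 90, 90, 90, 90, 90, 90, 90, 90, 79, 45, 34, 35, 34, 35, 34, 36, 37, 36, 36, 36, 35, 36, 36, 36, 35, 35, 36, 36, 36, 36, 36, 34, 35, 35, 35, 36, 35, 35, 35, 35, 36, 35, 36, 36, 36, 35, 36, 37, 35, 35, 36, 36, 36, 36, 36, 45, 60, 64, 67, 69, 68, 68, 68, 68, 68, 68, 68, 68, 68, 69, 68, 68, 67, 67, 67, 67, 67, 67, 67, 66, 66, 66, 62, 86, 89, 90, 89, 90, 89, 90, 90, 90, 89, 90, 90, 89, 90, 90, 89, 90, 89, 89, 89, 89, 90, 90, 90, 89, 90, 90, 89, 90, 90, 89, 90, 78, 38, 22, 23]
```

Emit:
move_arm(plan=[44,1,0,0,0,-0.1,35,44.5,0.6,0,0,0,0,35,0,0,-40,0,0,0,35,0,0,-36,0,0,0,35,0,0,0,0,0,0,35,0,0,0,0,0,0,35,0,0,0,0,0,0,35])

```text
time: 22.85
eef_pos: [0.6298, 0.1784, 0.079]
tcp_rot: [0.999, -0.034, 0.002, -0.0]
contact_force: [-0.6, -0.2, -1.2]
opening: 0.455
finger_force: 61.2
```

```bash
python3 - <<'E'
from h import *
s=ctrl.get_state();print(s["time"],s["eef_pos"],R.from_quat(s["tcp_rot"]).as_euler("zyx",degrees=True),s["opening"])
v=look("wrist");cv2.imwrite("pics/w18.png",v["img"][:]);
e=np.array(s["eef_pos"]);Rm=R.from_quat(s["tcp_rot"]).as_matrix()
a=np.radians(-3.86);x=np.array([np.cos(a),np.sin(a)]);y=np.array([-x[1],x[0]]);h=np.array([.6252,.1796])
print("plate front corners",[proj(v,np.r_[h+.045*x+k*.042*y,.008])[0].round(1) for k in(1,-1)])
for k in(.009,.0185):
    print("cheek",k,[proj(v,np.r_[h+k*x+j*.015*y,.04])[0].round(1) for j in(1,-1)])
print("block bottom front",proj(v,e+Rm@[.0043,-.02,.0194])[0].round(1),proj(v,e+Rm@[.0043,.02,.0194])[0].round(1))
E
```

```text
22.85 [0.62982414 0.1784347  0.07895165] [   3.91746916    0.24869363 -179.97498848] 0.45540369183815943
plate front corners [array([218.2, 169.2]), array([344. , 169.1])]
cheek 0.009 [array([255.7, 237. ]), array([306.2, 237. ])]
cheek 0.0185 [array([255.3, 221.8]), array([306.5, 221.8])]
block bottom front [245.3 249.5] [319.5 249.6]
```

View pics/w18.png

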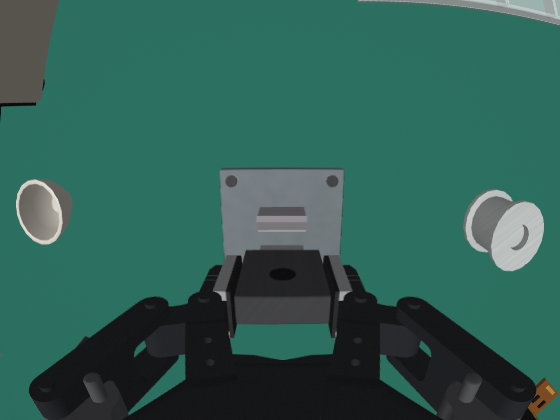

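The block hangs just over the slot, its bottom edge at row 250. The holder plate's front edge is at row 169, as predicted. The front cheek spans rows 207-232.

```bash
python3 - <<'E'
from h import *
v=look("wrist");s=ctrl.get_state();print(s["time"],s["eef_pos"])
a=np.radians(-3.86);x=np.array([np.cos(a),np.sin(a)]);h=np.array([.6252,.1796]);e=np.array(s["eef_pos"])
for k,z in((.045,.008),(.0185,.04),(.009,.03),(-.0185,.04),(-.009,.03)): print(k,z,proj(v,np.r_[h+k*x,z])[0].round(1))
g=cv2.cvtColor(v["img"],cv2.COLOR_BGR2GRAY)
print([(i,int(g[i,270])) for i in range(162,255)])
for r,z in((249.5,e[2]-.0194),): print("block bottom front from holder",((unproj(v,[(270,r)],z)[0]-h)@x*1000).round(2))
E
```

```text
22.95 [0.62998991 0.17886491 0.07939043]
0.045 0.008 [281.6 168.9]
0.0185 0.04 [281.5 222. ]
0.009 0.03 [281.5 231.5]
-0.0185 0.04 [281.5 278.1]
-0.009 0.03 [281.5 257.8]
[(162, 90), (163, 90), (164, 89), (165, 90), (166, 90), (167, 83), (168, 67), (169, 82), (170, 112), (171, 123), (172, 124), (173, 123), (174, 123), (175, 124), (176, 123), (177, 125), (178, 125), (179, 124), (180, 125), (181, 125), (182, 125), (183, 125), (184, 126), (185, 125), (186, 125), (187, 125), (188, 123), (189, 123), (190, 122), (191, 121), (192, 121), (193, 120), (194, 120), (195, 121), (196, 121), (197, 121), (198, 121), (199, 122), (200, 122), (201, 123), (202, 123), (203, 123), (204, 123), (205, 122), (206, 120), (207, 101), (208, 84), (209, 83), (210, 81), (211, 82), (212, 82), (213, 82), (214, 83), (215, 90), (216, 132), (217, 145), (218, 146), (219, 145), (220, 145), (221, 143), (222, 131), (223, 119), (224, 120), (225, 119), (226, 120), (227, 118), (228, 118), (229, 122), (230, 148), (231, 160), (232, 120), (233, 120), (234, 120), (235, 120), (236, 119), (237, 119), (238, 120), (239, 120), (240, 121), (241, 121), (242, 121), (243, 122), (244, 116), (245, 96), (246, 83), (247, 84), (248, 83), (249, 72), (250, 43), (251, 34), (252, 34), (253, 35), (254, 34)]
block bottom front from holder 9.4
```

Emit:
move_arm(plan=[-2.4,0.7,0,0,0,0,35,0,0,0,0,0,0,35,0,0,-10,0,0,0,35,0,0,-10,0,0,0,35,0,0,0,0,0,0,35,0,0,0,0,0,0,35])

```text
time: 23.55
eef_pos: [0.6251, 0.1795, 0.0548]
tcp_rot: [0.999, -0.034, -0.001, 0.0]
contact_force: [-0.8, 0.6, -1.5]
opening: 0.457
finger_force: 61.2
```

```bash
python3 - <<'E'
from h import *
v=look("wrist");s=ctrl.get_state();print(s["time"],s["eef_pos"],s["contact_force"])
a=np.radians(-3.86);x=np.array([np.cos(a),np.sin(a)]);h=np.array([.6252,.1796]);e=np.array(s["eef_pos"])
g=cv2.cvtColor(v["img"],cv2.COLOR_BGR2GRAY)
for k,z in((.0185,.04),(.009,.03)): print(k,z,proj(v,np.r_[h+k*x,z])[0].round(1))
print([(i,int(g[i,270])) for i in range(200,260)])
print("block bottom front from holder",((unproj(v,[(270,249.5)],e[2]-.0194)[0]-h)@x*1000).round(2))
E
```

```text
23.6 [0.62561777 0.1795287  0.05552978] [-0.09531522 -0.18580891 -2.23579621]
0.0185 0.04 [282.2 227.3]
0.009 0.03 [282.1 237.7]
[(200, 121), (201, 121), (202, 121), (203, 122), (204, 122), (205, 121), (206, 121), (207, 122), (208, 120), (209, 100), (210, 82), (211, 83), (212, 81), (213, 81), (214, 82), (215, 82), (216, 81), (217, 81), (218, 83), (219, 87), (220, 119), (221, 145), (222, 145), (223, 145), (224, 145), (225, 144), (226, 144), (227, 136), (228, 119), (229, 119), (230, 119), (231, 119), (232, 119), (233, 118), (234, 118), (235, 123), (236, 148), (237, 157), (238, 119), (239, 120), (240, 118), (241, 119), (242, 119), (243, 120), (244, 120), (245, 120), (246, 119), (247, 120), (248, 120), (249, 106), (250, 50), (251, 34), (252, 34), (253, 35), (254, 35), (255, 36), (256, 34), (257, 34), (258, 34), (259, 36)]
block bottom front from holder 4.56
```

Emit:
move_arm(plan=[0,0,0,0,0,0,35,0,0,0,0,0,0,35,0,0,0,0,0,0,35,0,0,0,0,0,0,35,0,0,0,0,0,0,35])

```text
time: 24.1
eef_pos: [0.6259, 0.1796, 0.0563]
tcp_rot: [0.999, -0.034, 0.0, -0.0]
contact_force: [0.6, -0.7, -2.2]
opening: 0.459
finger_force: 61.2
```

Emit:
move_arm(plan=[0,0,0,0,0,0,35,0,0,0,0,0,0,35,0,0,0,0,0,0,35])

```text
time: 24.4
eef_pos: [0.6258, 0.1796, 0.0561]
tcp_rot: [0.999, -0.034, -0.0, 0.0]
contact_force: [0.0, 0.9, -1.3]
opening: 0.457
finger_force: 61.2
```

```bash
python3 - <<'E'
from h import *
v=look("wrist");s=ctrl.get_state();print(s["time"],s["eef_pos"])
a=np.radians(-3.86);x=np.array([np.cos(a),np.sin(a)]);h=np.array([.6252,.1796]);e=np.array(s["eef_pos"])
g=cv2.cvtColor(v["img"],cv2.COLOR_BGR2GRAY)
print(proj(v,np.r_[h+.009*x,.03])[0].round(1),[(i,int(g[i,270])) for i in range(218,254)])
print("block bottom front from holder",((unproj(v,[(270,249.5)],e[2]-.0194)[0]-h)@x*1000).round(2))
E
```

```text
24.45 [0.62580118 0.17957906 0.05611162]
[282.4 238.1] [(218, 82), (219, 83), (220, 93), (221, 145), (222, 145), (223, 145), (224, 145), (225, 145), (226, 145), (227, 143), (228, 125), (229, 119), (230, 118), (231, 119), (232, 120), (233, 118), (234, 118), (235, 118), (236, 130), (237, 161), (238, 138), (239, 119), (240, 119), (241, 119), (242, 119), (243, 119), (244, 120), (245, 120), (246, 120), (247, 120), (248, 120), (249, 107), (250, 50), (251, 34), (252, 34), (253, 35)]
block bottom front from holder 5.01
```

Emit:
move_arm(plan=[2,0,0,0,0,0,35,0,0,-5,0,0,0,35,0,0,-5,0,0,0,35,0,0,-5,0,0,0,35,0,0,-4,0,0,0,35,0,0,-3,0,0,0,35,0,0,-2,0,0,0,35,0,0,0,0,0,0,35,0,0,0,0,0,0,35,0,0,0,0,0,0,35])

```text
time: 25.45
eef_pos: [0.628, 0.1796, 0.0324]
tcp_rot: [0.999, -0.034, 0.0, -0.0]
contact_force: [1.0, 0.1, -2.4]
opening: 0.454
finger_force: 61.2
```

Emit:
move_arm(plan=[0,0,0,0,0,0,35,0,0,0,0,0,0,35])

```text
time: 25.65
eef_pos: [0.6279, 0.1796, 0.0324]
tcp_rot: [0.999, -0.034, 0.0, -0.0]
contact_force: [-0.8, 0.3, -1.4]
opening: 0.458
finger_force: 61.2
```

```bash
python3 - <<'E'
from h import *
v=look("wrist");s=ctrl.get_state();print(s["time"],s["eef_pos"],s["contact_force"],R.from_quat(s["tcp_rot"]).as_euler("zyx",degrees=True))
a=np.radians(-3.86);x=np.array([np.cos(a),np.sin(a)]);h=np.array([.6252,.1796]);e=np.array(s["eef_pos"])
g=cv2.cvtColor(v["img"],cv2.COLOR_BGR2GRAY)
print(proj(v,np.r_[h+.009*x,.03])[0].round(1),g[225:300:1,282])
print("block top front pred",proj(v,np.r_[h+.007*x,e[2]+.0306])[0])
E
```

```text
25.7 [0.627904   0.17960202 0.03230164] [ 0.11812537  0.12345152 -1.14857275] [ 3.87065356e+00  1.56541177e-02 -1.79996759e+02]
[282.8 259.7] [119  83  82  83  81  80  81  81  82  81  80  81  81  82  81 102 156 144
 144 144 144 144 143 145 139 123 118 118 118 118 116 116 133 157 130  55
  34  34  34  35  34  34  31  20  14  13  13  12  13  13  12  12  13  13
  13  23  35  34  34  35  34  34  34  34  35  35  34  35  35  35  35  41
  58  63  66]
block top front pred [282.97773772 298.73915776]
```

No contact so far. The block is inside the slot with clearance, about 5 mm still to go.

Emit:
move_arm(plan=[0,0,-2,0,0,0,35,0,0,-1.5,0,0,0,35,0,0,-1,0,0,0,35,0,0,-1,0,0,0,35,0,0,0,0,0,0,35,0,0,0,0,0,0,35,0,0,0,0,0,0,35,0,0,0,0,0,0,35])

```text
time: 26.5
eef_pos: [0.6277, 0.1795, 0.0275]
tcp_rot: [0.999, -0.034, -0.0, 0.0]
contact_force: [-3.5, 0.5, 4.7]
opening: 0.458
finger_force: 62.0
```

On the floor, as predicted. Releasing.

Emit:
move_arm(plan=[0,0,0,0,0,0,60,0,0,0,0,0,0,60,0,0,0,0,0,0,60,0,0,0,0,0,0,60,0,0,20,0,0,0,60,0,0,45,0,0,0,60,0,0,45,0,0,0,60,0,0,40,0,0,0,60,0,0,0,0,0,0,60,0,0,0,0,0,0,60,0,0,0,0,0,0,60])

```text
time: 27.6
eef_pos: [0.6268, 0.1794, 0.1747]
tcp_rot: [0.999, -0.034, -0.001, 0.0]
contact_force: [0.4, 0.8, -0.5]
opening: 0.701
finger_force: 0.0
```

```bash
python3 - <<'E'
from h import *
s=ctrl.get_state();print(s["time"],s["eef_pos"],s["contact_force"])
v=look("wrist");cv2.imwrite("pics/w20.png",v["img"])
a=np.radians(-3.86);x=np.array([np.cos(a),np.sin(a)]);y=np.array([-x[1],x[0]]);h=np.array([.6252,.1796])
g=cv2.cvtColor(v["img"],cv2.COLOR_BGR2GRAY);u=proj(v,np.r_[h,.058])[0];print(u)
m=((g>52)&(g<77)).astype(np.uint8)
c0=proj(v,np.r_[h+.005*x+.012*y,.058])[0];print(c0,g[int(c0[1]),int(c0[0])])
print("col",g[int(u[1])-40:int(u[1])+25,int(c0[0])].tolist()); print("row",g[int(c0[1]),int(u[0])-40:int(u[0])+40].tolist())
for xx in(7,-7): print(xx,proj(v,np.r_[h+xx/1e3*x,.058])[0].round(1))
for yy in(20,-20): print(yy,proj(v,np.r_[h+yy/1e3*y,.058])[0].round(1))
E
```

```text
27.6 [0.62678344 0.17941665 0.17472839] [ 0.39188592  0.81197155 -0.4748231 ]
[282.04088866 209.57232844]
[267.45958085 203.73436274] 64
col [118, 118, 117, 116, 117, 116, 116, 114, 86, 78, 76, 137, 137, 138, 137, 113, 113, 113, 113, 112, 111, 118, 158, 33, 33, 33, 32, 32, 32, 33, 33, 33, 35, 61, 64, 66, 66, 66, 65, 65, 64, 63, 65, 65, 66, 66, 65, 65, 82, 130, 129, 127, 127, 129, 128, 127, 124, 122, 115, 117, 117, 116, 115, 116, 116]
row [118, 117, 117, 116, 117, 117, 117, 117, 117, 117, 118, 118, 118, 117, 117, 107, 78, 65, 65, 65, 65, 66, 64, 65, 65, 64, 65, 66, 65, 65, 65, 66, 67, 66, 66, 65, 66, 66, 66, 66, 67, 66, 66, 65, 65, 64, 65, 65, 66, 65, 65, 65, 66, 65, 65, 64, 65, 64, 64, 65, 65, 65, 66, 64, 89, 114, 114, 114, 113, 114, 114, 114, 114, 115, 114, 114, 114, 113, 114, 113]
7 [282.  201.4]
-7 [282.  217.6]
20 [257.9 209.6]
-20 [306.2 209.6]
```

The block is centred to within 0.5 mm in both directions, and its top is at the height for fully home. Handing in.

```bash
python3 -c "
from plant import order
print(order.sign_off())"
```

```text
the job is handed in; nothing more can be done
None
```

The job is handed in at about 28 s: heat sink in the nest, board about 1 mm off the sink's centre, cover within 0.5 mm of the board's centre, and thin block centred and home in the slot; no verdict was returned.

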